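# Tighten the retaining ring of a projector lens with a pin spanner

## Task

Tighten the retaining ring of the projector lens: take the two-pin spanner out of its wooden block, let both pins drop fully into the ring's two holes, and only then turn the ring clockwise to its stop and nip it up to about 0.8 N m. Feel your way gently: do not lean hard on the ring or overtighten it, let nothing touch the glass, and do not push the other things about. Then stand the spanner back in its block, both pins in their holes.

Things in the scene. Friction and masses are not known exactly. Their poses are not given: they have to be found in the camera images.
- retaining_ring (a joint): Flat bright metal ring, 80 mm outside and 54 mm inside, 7 mm thick, on top of the lens. Two holes straight through it, 8 mm wide, opposite each other, 67 mm apart centre to centre. Value: rad turned clockwise (from above); starts at 0.05 to 0.35; home is 1.05, a rigid stop. Slight drag, sinks unnoticeably, stays where left; pins sliding on its face with under 8 N do not turn it.
- ring_axis (a point): Centre of the retaining ring, level with its top face, 99 mm above the desk. z up. Part of the lens stand (124 mm square plate, split clamp collar). The lens sits in the clamp turned anticlockwise from the stand by 0.1 to 1.1 rad, unmeasured: the line through the holes is this x axis turned anticlockwise by that unknown angle less the ring's joint value. The clamp holds the lens fast.
- front_glass: Front glass of the lens, 54 mm wide where it shows inside the ring, slightly domed, its crown 3 mm below the ring's top face. Origin on the ring's axis, 8.5 mm below the ring's top face. Nothing may touch it.
- spanner_grip (a point): Centre of the loose pin spanner's grip: upright black slab, 44 mm along x, 16 mm through y, 34 mm high (20 to 54 mm above the spanner's face); pinch it across y. x runs through the two pins. Spanner: steel bar 84 x 20 x 8 mm under the grip, two 6 mm pins 67 mm apart standing 6.5 mm out of the bar's underside, tips tapered to 4.6 mm. 0.18 to 0.29 kg.
- spanner_face (a point): Centre of the underside of the spanner's bar, 37 mm below the centre of the grip: the face that rests on the ring (or on the block) when the pins are fully in. x runs through the two pins, z up.
- block_top (a point): Centre of the top face of the fixed wooden storage block, 112 x 52 mm and 30 mm high, standing on the desk. x runs through its two 12 mm wide, 14 mm deep holes, 67 mm apart centre to centre, in which the spanner stands at the start with its bar resting on the block.
- lens_cap: Black plastic lens cap, disc 95 mm wide and 11.5 mm high, lying on the desk to the right of the lens stand; leave it alone. Origin at the centre of its underside.
- screwdriver: Screwdriver with yellow handle, 185 mm long, lying on the desk to the left of the lens stand; leave it alone. Origin at its middle, on the desk.
- flux_tin: Round tin, 64 mm wide and 24 mm high, on the desk; leave it alone. Origin at the centre of its underside.
Things that resemble listed ones, but are neither listed nor needed, are in the scene too. What is shaped like the part that bears spanner_grip but turquoise is not meant.

How it is judged:
On the way, in this order (a step that is already met when the one before it is completed fails the run):
1. both pins fully in the holes of the ring, the spanner's bar down on it, before the ring is turned (z of spanner_face in the frame of ring_axis below 0.002 m and horizontal distance between spanner_face and ring_axis below 0.004 m and angle between spanner_face's own z axis and vertical below 0.06 rad and value of joint retaining_ring below 0.5 rad), for 0.2 s.
2. ring nipped up against its stop with the spanner still fully in it: the spanner bears on the ring with more than 14 N, summed over its contacts (about 0.45 N m) (z of spanner_face in the frame of ring_axis below 0.002 m and horizontal distance between spanner_face and ring_axis below 0.004 m and angle between spanner_face's own z axis and vertical below 0.06 rad and value of joint retaining_ring above 1.01 rad and contact force between pin_spanner and retaining_ring above 14 N), for 0.1 s.
At the end, for the whole second after the job is handed in: The ring is within 0.04 rad of its stop, and the spanner stands upright and still in its block: bar down on the block within 3 mm, within 6 mm of the block's centre, pins in the block's holes (value of joint retaining_ring above 1.01 rad and z of spanner_face in the frame of block_top between -0.003 and 0.003 m and horizontal distance between spanner_face and block_top below 0.006 m and angle between spanner_face's own z axis and vertical below 0.08 rad and linear speed of pin_spanner below 0.02 m/s); the robot touches nothing.
It fails at once if the spanner leans on or strains the ring: more than 60 N, summed over its contacts (1.8 N m of turning makes about 54 N) (contact force between pin_spanner and retaining_ring above 60 N).
It fails at once if something touches the glass with more than 1 N (contact force between front_glass and anything else above 1 N).
It fails at once if a bystander (lens cap, screwdriver, tin) is pushed more than 15 mm (distance of any of lens_cap, screwdriver, flux_tin from where it was at the start of the episode above 0.015 m).
It also fails if it takes over 72 s, if anything falls off the work surface, if the arm or the gripper's body presses on something with over 40 N, if the wrist force passes 120 N, or if a joint passes its speed limit or range.

## Robot

A 7-joint arm with a two-finger parallel gripper is mounted at the origin on the work surface; the furniture and walls round the work are solid. World frame = base frame: x ahead of the robot, y to its left, z up, the work surface at z = 0. Lengths are in m, angles in rad, forces in N, time in s.
With the tool pointing down it reaches from about 0.4 to 0.875 m from the base axis. Payload 6.5 kg.
Tool frame: the origin (TCP) lies on the centre line of the jaws, within the pads' length; the fingertips stand 17 mm ahead of it and the grasp point (between the pads) lies 2 mm behind it; z points along the fingers, y is the line along which they close (so a half turn about z gives the same grasp; the last joint's range is limited). The gripper opens to 85 mm and grips with 20 to 120 N. Pads are 22 mm wide; open, the fingers measure 114 mm over their backs; the gripper's body (76 mm by 85 mm) begins 54 mm behind the grasp point. The pads swing forward as they close: fully open they stand 13 mm farther back than shut.
Start: joints at [-1.29, 0.536, -0.004, 1.538, 0.003, 1.067, -0.071], TCP at [0.221, 0.611, 0.248] pointing down, gripper open.
Joint ranges: [-2.7, 2.7], [-0.37, 2.16], [-1.27, 1.26], [0.24, 2.4], [-1.31, 4.45], [0.19, 1.91], [-2.76, 2.76]. Speed limits (rad/s): [2.39, 2.39, 3.14, 3.14, 3.14, 3.14, 3.14].

## Interface

Orientations are given as a rotation vector (axis times angle).
In Python, from bench import r gives the robot as it stands. Calls block until the motion is done:
- r.movep(position, orientation): joint-space move of the TCP to a pose.
- r.move_linear(position, rotation=None, feed=0.15, until_force=None): straight line of the TCP; rotation=None keeps the orientation; feed is the mean speed in m/s. With until_force (N) it stops when the force on the tool has changed by that much, and returns True; else False.
- r.set_joints(angles): joint-space move.
- r.gripper_to(opening): finger opening in m; the grip force is fixed at half the most; returns when the fingers have stopped.
- r.sleep(seconds).
- r.inverse_kinematics(position, orientation): joint angles nearest the present ones, or None.
- r.capture(name): name is "scene" or "top" or "wrist"; returns the picture (480x640x3 uint8, blue, green, red); there is no depth.
- r.calibration(name): a dict with "K" (3x3 intrinsics, pixels), "distortion" ([k1, k2, p1, p2, k3] as OpenCV has them; the pictures are not rectified), "rvec" (rotation vector, rad) and "tvec" (3), from world to camera coordinates, as OpenCV has them; the wrist camera has in their place "tool_from_camera" (4x4, takes a point from camera to tool coordinates, whose origin is the TCP and whose axes are the flange's). Camera axes: x right, y down, z forward; pixel columns grow to the right and rows downward; lengths in m; the calibration is good to about 2 mm. A picture is of the moment at which its call begins: read the wrist's pose just before it. calibration takes no time and is no camera call.
A pose or a line that the arm cannot do raises r.PlanningError and nothing moves.
- r.job_done(): hands the job in; it is judged then, once.
Readings, each from a call of its own:
- r.read_clock(): time.
- r.read_q(): joint angles.
- r.read_qvel(): joint speeds.
- r.read_tau(): joint torques, N m.
- r.read_tool_pos(): TCP position.
- r.read_tcp_rot(): TCP orientation.
- r.read_ft_force(): force on the tool from outside, world axes, zero at the start.
- r.read_wrist_torque(): the same for the moment, N m.
- r.read_width(): finger opening in m.
- r.read_finger_force(): force on a finger pad.
Only numpy, scipy, OpenCV 4.12 (cv2) and the standard library are available. Lean on these libraries where they do the work, as an engineer would, in place of code of your own. Each camera call takes 0.05 s, during which the arm holds its last target. There are 200 camera calls.

## Working session

There is one attempt and no reset: what is moved stays moved. The work goes in short steps, each a Python script; the robot and the scene stay as the last script left them, time stands still between calls to the robot, and variables do not carry over. Pictures are saved under pics/ and viewed, at most 10 in all, crops included, and the job is handed in when it is done.

```bash
ls; mkdir -p pics
python3 - <<'E'
from bench import r
import cv2,numpy as np
a=r.capture("scene");b=r.capture("top")
cv2.imwrite("pics/scene.png",a);cv2.imwrite("pics/top.png",b)
for n in("scene","top","wrist"):print(n,r.calibration(n))
print(r.read_clock(),r.read_tcp_rot(),r.read_tool_pos())
E
```

```text
pics
scene {'K': array([[489.0841366 ,   0.        , 324.17352505],
       [  0.        , 489.0841366 , 230.84062995],
       [  0.        ,   0.        ,   1.        ]]), 'distortion': array([-0.08077733,  0.        ,  0.        ,  0.        ,  0.        ]), 'rvec': array([ 2.2245155 , -0.70019367,  0.30890297]), 'tvec': array([-0.45913412,  0.31680826,  0.74230471])}
top {'K': array([[505.40701897,   0.        , 320.73765433],
       [  0.        , 505.40701897, 245.01666239],
       [  0.        ,   0.        ,   1.        ]]), 'distortion': array([-0.04522853,  0.        ,  0.        ,  0.        ,  0.        ]), 'rvec': array([ 2.16262733, -2.16686603,  0.08364781]), 'tvec': array([0.07650796, 0.60444941, 0.95066586])}
wrist {'K': array([[380.36049639,   0.        , 323.11665533],
       [  0.        , 380.36049639, 233.66608727],
       [  0.        ,   0.        ,   1.        ]]), 'distortion': array([-0.00321372,  0.        ,  0.        ,  0.        ,  0.        ]), 'tool_from_camera': array([[-1.04170556e-03, -9.65609436e-01, -2.59994868e-01,
         6.52008531e-02],
       [ 9.99999333e-01, -8.76189906e-04, -7.52505725e-04,
        -1.40034541e-03],
       [ 4.98821750e-04, -2.59995478e-01,  9.65609705e-01,
        -1.25029115e-01],
       [ 0.00000000e+00,  0.00000000e+00,  0.00000000e+00,
         1.00000000e+00]])}
0.1 [-5.41909835e-01 -3.09434437e+00  2.41661835e-03] [0.22075456 0.61079498 0.24749855]
```

View pics/top.png

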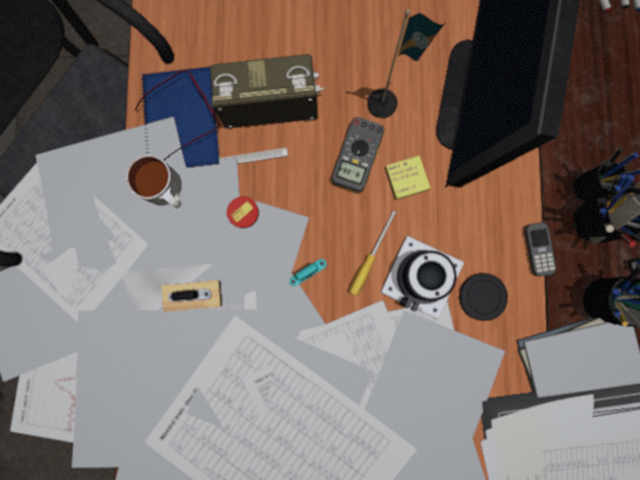

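View pics/scene.png

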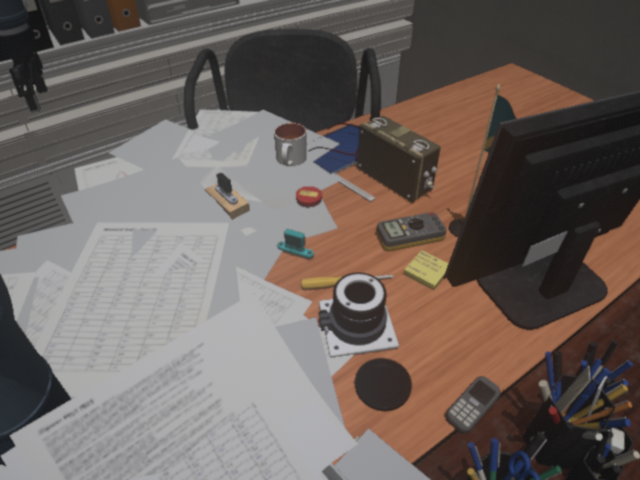

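The top view shows the block and spanner at about (191,296), the ring at about (430,276), the cap at (484,296), the screwdriver at (370,255) and the tin at (242,211). The scene view agrees, and the turquoise decoy is at (308,272) in the top view. I'll locate these on their planes, then go and look from close by.

```bash
cat > h.py <<'E'
from bench import r
import cv2,numpy as np
from scipy.spatial.transform import Rotation as R
def pose():
    return np.array(r.read_tool_pos()),R.from_rotvec(r.read_tcp_rot())
def cam(name,p=None):
    c=r.calibration(name)
    if name=="wrist":
        T=c["tool_from_camera"];t,Q=p
        return c,Q.as_matrix()@T[:3,:3],Q.apply(T[:3,3])+t
    Rc=cv2.Rodrigues(c["rvec"])[0].T
    return c,Rc,-Rc@c["tvec"]
def plane(name,px,z,p=None):
    c,Rc,o=cam(name,p)
    u=cv2.undistortPoints(np.float64(px).reshape(-1,1,2),c["K"],c["distortion"])[:,0]
    d=np.c_[u,np.ones(len(u))]@Rc.T
    return o+d*((z-o[2])/d[:,2])[:,None]
def rot(yaw):  # tool down, tool x axis at world angle yaw
    return (R.from_euler('z',yaw)*R.from_rotvec([np.pi,0,0])).as_rotvec()
def yaw():
    x=R.from_rotvec(r.read_tcp_rot()).as_matrix()[:,0];return np.arctan2(x[1],x[0])
E
python3 - <<'E'
from h import *
b=cv2.imread("pics/top.png")
h=cv2.cvtColor(b,cv2.COLOR_BGR2HSV)
m=cv2.inRange(h,(10,60,120),(30,255,255));m[:,:150]=0;m[:,230:]=0;m[:270]=0;m[320:]=0
pts=cv2.findNonZero(m);print(cv2.boxPoints(cv2.minAreaRect(pts)))
P=plane("top",cv2.boxPoints(cv2.minAreaRect(pts)),.03);print(P,P.mean(0))
print("ring",plane("top",[(430,276)],.099),"cap",plane("top",[(484,296)],.0))
print("yaw",yaw())
for pos in (P.mean(0),plane("top",[(430,276)],.099)[0]):
  for yw in np.arange(-3,3.2,.5):
    q=r.inverse_kinematics([pos[0],pos[1],.2],rot(yw)); print(round(yw,1),None if q is None else np.round(q,2))
E
```

```text
[[160.31909 285.35052]
 [217.93933 279.8629 ]
 [220.41125 305.818  ]
 [162.79102 311.3056 ]]
[[0.52667752 0.38712495 0.03      ]
 [0.53732878 0.27439577 0.03      ]
 [0.4873895  0.26877888 0.03      ]
 [0.47659941 0.38097072 0.03      ]] [0.5069988  0.32781758 0.03      ]
ring [[ 0.54182019 -0.121115    0.099     ]] cap [[ 0.50521173 -0.24692185  0.        ]]
yaw 2.7948508292609335
-3.0 [-0.63  0.51 -0.02  1.71  0.01  0.92  1.05]
-2.5 [-0.56  0.52 -0.13  1.7   0.08  0.93  1.5 ]
-2.0 [-0.47  0.52 -0.24  1.7   0.15  0.94  1.94]
-1.5 [-0.4   0.54 -0.35  1.69  0.21  0.95  2.39]
-1.0 [-1.35  0.78  1.09  1.75 -0.78  1.11 -2.57]
-0.5 [-1.35  0.78  1.09  1.75 -0.78  1.11 -2.07]
0.0 [-1.11  0.59  0.66  1.74 -0.43  0.96 -1.86]
0.5 [-1.04  0.56  0.55  1.73 -0.35  0.94 -1.42]
1.0 [-0.97  0.54  0.45  1.73 -0.28  0.93 -0.98]
1.5 [-0.9   0.53  0.34  1.72 -0.21  0.92 -0.54]
2.0 [-0.82  0.52  0.24  1.72 -0.15  0.92 -0.1 ]
2.5 [-0.75  0.51  0.13  1.72 -0.08  0.92  0.35]
3.0 [-0.67  0.51  0.03  1.71 -0.02  0.92  0.8 ]
-3.0 [-0.19  0.46  0.43  1.86 -0.24  0.88  2.07]
-2.5 [-0.12  0.45  0.34  1.85 -0.19  0.87  2.52]
-2.0 [ 0.9   0.69 -1.07  1.79  0.68  1.09  2.29]
-1.5 [-0.61  0.7   1.09  1.88 -0.72  1.03 -2.28]
-1.0 [-0.61  0.7   1.09  1.88 -0.72  1.03 -1.78]
-0.5 [-0.61  0.7   1.09  1.88 -0.72  1.03 -1.28]
0.0 [-0.6   0.68  1.06  1.88 -0.7   1.02 -0.81]
0.5 [-0.54  0.61  0.95  1.87 -0.6   0.97 -0.39]
1.0 [-0.48  0.57  0.85  1.87 -0.52  0.94  0.04]
1.5 [-0.42  0.53  0.75  1.87 -0.45  0.92  0.48]
2.0 [-0.38  0.52  0.69  1.87 -0.41  0.91  0.94]
2.5 [-0.32  0.49  0.61  1.86 -0.36  0.89  1.39]
3.0 [-0.25  0.47  0.51  1.86 -0.29  0.88  1.83]
```

```bash
cat > look.py <<'E'
from h import *
r.movep([.542,-.121,.25],rot(1.665)); r.sleep(.2)
p=pose();np.savez("ringpose.npz",t=p[0],q=p[1].as_rotvec());cv2.imwrite("pics/wring.png",r.capture("wrist"));print(r.read_clock())
r.movep([.507,.328,.2],rot(1.665)); r.sleep(.2)
p=pose();np.savez("blockpose.npz",t=p[0],q=p[1].as_rotvec());cv2.imwrite("pics/wblock.png",r.capture("wrist"));print(r.read_clock())
E
python3 look.py
```

```text
3.1667
5.075
```

View pics/wring.png

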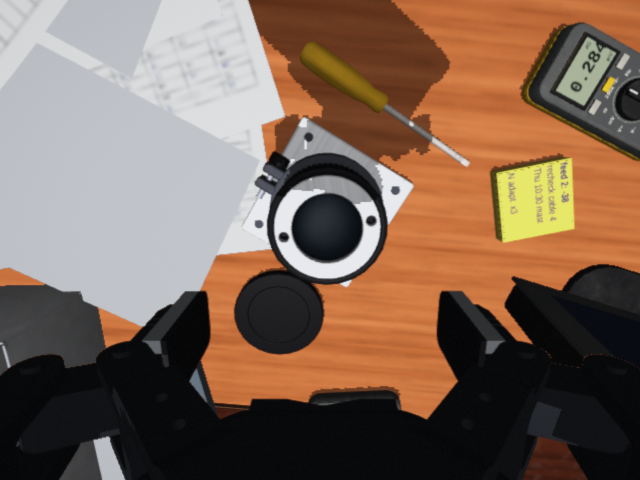

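View pics/wblock.png

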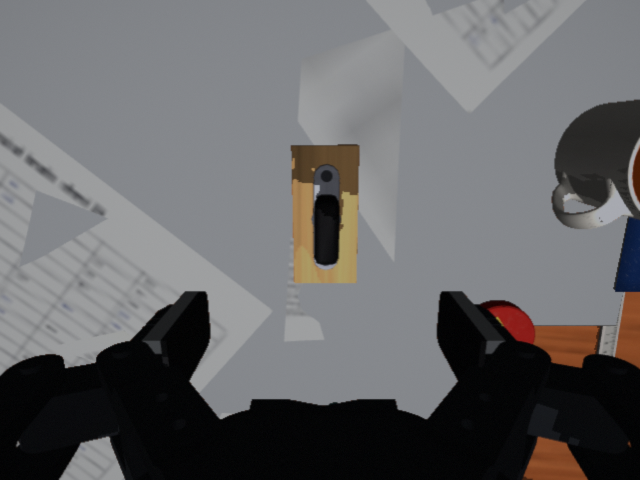

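The close view of the ring shows its holes at (284,237) and (371,220). In the block view the bar's +x pin mark is at (326,175), the grip runs about (314..341, 196..265), and the block about (291..358, 145..283). I'll refine these by blobs.

Run:
```python
from h import *
def ld(n):
    d=np.load(n);return d["t"],R.from_rotvec(d["q"])
def dark(g,x,y,w=6):
    s=g[y-w:y+w+1,x-w:x+w+1].astype(float);wt=np.clip((s.max()+s.min())/2-s,0,None)
    yy,xx=np.mgrid[-w:w+1,-w:w+1];return x+(wt*xx).sum()/wt.sum(),y+(wt*yy).sum()/wt.sum()
g=cv2.imread("pics/wring.png",0);p=ld("ringpose.npz")
H=[dark(g,284,237),dark(g,371,220)];P=plane("wrist",H,.099,p)
d=P[1]-P[0];print("holes",H,P,"c",P.mean(0),"L",np.hypot(*d[:2]),"ang",np.arctan2(d[1],d[0]))
m=cv2.inRange(g,150,255);m[:150]=0;m[295:]=0;m[:,:262]=0;m[:,392:]=0
cs=max(cv2.findContours(m,cv2.RETR_EXTERNAL,2)[0],key=cv2.contourArea);e=cv2.fitEllipse(cs);print("ell",e,plane("wrist",[e[0]],.099,p))
b=cv2.imread("pics/wblock.png");p=ld("blockpose.npz");h=cv2.cvtColor(b,cv2.COLOR_BGR2HSV)
m=cv2.inRange(h,(10,80,50),(30,255,255));m[:,:280]=0;m[:,370:]=0;m[:135]=0;m[295:]=0
m=cv2.morphologyEx(m,cv2.MORPH_OPEN,np.ones((3,3)))
B=cv2.boxPoints(cv2.minAreaRect(cv2.findNonZero(m)));Q=plane("wrist",B,.03,p);print("block",B,Q,Q.mean(0))
D=dark(b[...,1],326,175);print("dot",D,plane("wrist",[D],.038,p))
c=b[135:295,280:370];cv2.imwrite("pics/crop.png",np.hstack([cv2.resize(c,None,fx=3.5,fy=3.5,interpolation=2),cv2.resize(cv2.cvtColor(m,8)[135:295,280:370],None,fx=3.5,fy=3.5)]))
```

```text
holes [(np.float64(283.3603346643849), np.float64(236.70089370602776)), (np.float64(370.75153913808265), np.float64(220.28891820580475))] [[ 0.51322183 -0.13597469  0.099     ]
 [ 0.57715541 -0.11721249  0.099     ]] c [ 0.54518862 -0.12659359  0.099     ] L 0.0666297398571077 ang 0.2854495787633761
ell ((326.5386962890625, 228.4477996826172), (98.13488006591797, 105.4219970703125), 91.10428619384766) [[ 0.54498508 -0.12653938  0.099     ]]
block [[291. 145.]
 [358. 145.]
 [358. 282.]
 [291. 282.]] [[0.47823634 0.37852396 0.03      ]
 [0.52871282 0.38314624 0.03      ]
 [0.54149071 0.2726927  0.03      ]
 [0.48594079 0.26760838 0.03      ]] [0.50859516 0.32549282 0.03      ]
dot (np.float64(326.157201272149), np.float64(175.76328941390278)) [[0.50673599 0.35878397 0.038     ]]
```

View pics/crop.png

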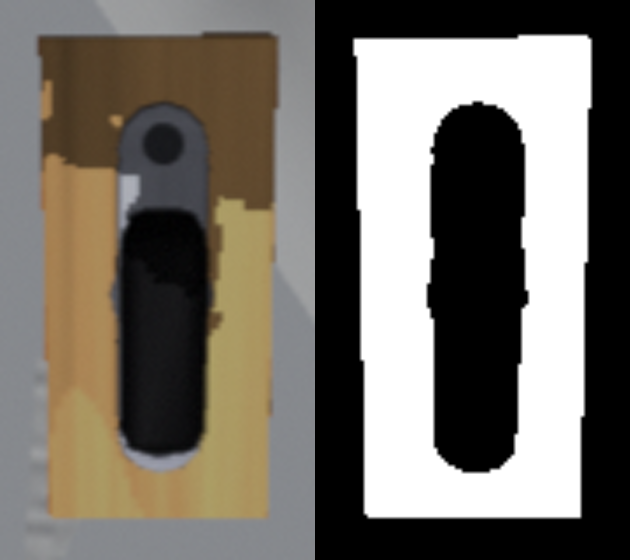

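The crop shows the bar's mark cleanly, with the spanner centred in the block and parallel to the tool. Grasping at (0.510, 0.3254).

Run:
```python
from h import *
r.gripper_to(.05)
r.movep([.5099,.3254,.11],rot(1.665))
print("down",r.move_linear([.5099,.3254,.065],feed=.06,until_force=8))
f0=r.read_ft_force();r.gripper_to(.0);print(r.read_width(),r.read_finger_force(),f0,r.read_ft_force(),r.read_clock())
print("tcp",r.read_tool_pos(),yaw())
r.move_linear([.5099,.3254,.2],feed=.12)
r.movep([.545,-.1266,.2],rot(.2854+np.pi));r.sleep(.3)
p=pose();np.savez("held.npz",t=p[0],q=p[1].as_rotvec());b=r.capture("wrist");cv2.imwrite("pics/held.png",b)
print(p[0],yaw(),r.read_q(),r.read_ft_force(),r.read_wrist_torque(),r.read_clock())
```

```text
down False
0.015209017541429762 59.284903071820736 [-0.01786144  0.89338028 -0.26332575] [-0.58994228 -0.03059775  4.27262805] 7.2667
tcp [0.51014556 0.32556496 0.06544342] 1.664944671876089
[ 0.5450716  -0.12626351  0.19995023] -2.8557274101916317 [-0.14429069  0.46141533  0.38149163  1.84328396 -0.21715337  0.87764783
  2.19726202] [-0.04715645 -0.37771014 -2.52709739] [-0.06146666 -0.03688445  0.02699986] 10.9083
```

View pics/held.png

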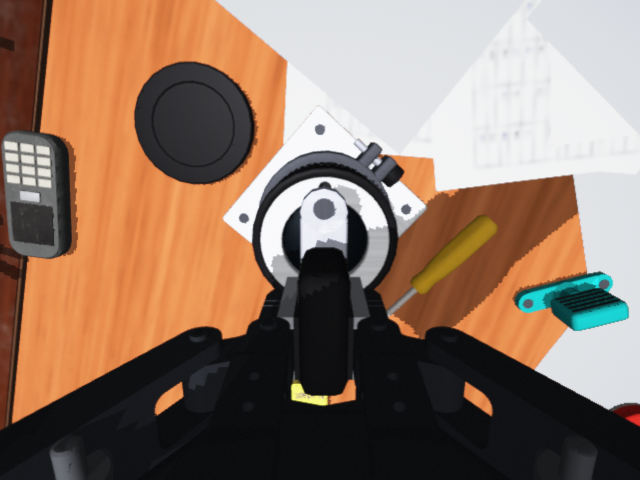

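The held view shows the bar's mark at (323,208) and the ring hole beyond it at (325,186), so they are nearly in line. I'll compute the offset of the spanner in the hand.

Run:
```python
from h import *
d=np.load("held.npz");t=d["t"];Q=R.from_rotvec(d["q"]);b=cv2.imread("pics/held.png",0)
def cen(x,y,w,lo=None):
    s=b[y-w:y+w+1,x-w:x+w+1].astype(float);th=(np.percentile(s,97)+s.min())/2;m=(s<th).astype(np.uint8)
    n,l,st,c=cv2.connectedComponentsWithStats(m);k=l[w,w];print(st[k]);return c[k]+[x-w,y-w]
D=cen(323,208,13);P=plane("wrist",[D],t[2]-.027,(t,Q))[0]
print(D,"dot tool",(Q.inv().apply(P-t))*1e3)
Hh=cen(325,186,7);Wp=plane("wrist",[Hh],.099,(t,Q))[0];print(Hh,"hole",Wp,"tool",(Q.inv().apply(Wp-t))*1e3)
print(np.r_[.5132,-.13597]-Wp[:2])
```

```text
[  3   3  23  22 369]
[323.68834688 208.76422764] dot tool [35.72090061 -1.26781374 27.00328716]
[ 0  3 15  9 83]
[324.85542169 185.86746988] hole [ 0.51181129 -0.13654977  0.099     ] tool [ 34.80164893  -0.49624522 100.95347344]
[0.00138871 0.00057977]
```

The near and far readings differ by about 2 mm in tool x, which is probably camera calibration. I'll compare bar and ring at almost the same depth, just above the ring.

Run:
```python
from h import *
r.move_linear([.5451,-.1266,.148],rot(.2854+np.pi),feed=.1);r.sleep(.3)
p=pose();np.savez("low.npz",t=p[0],q=p[1].as_rotvec());b=r.capture("wrist");cv2.imwrite("pics/low.png",b)
cv2.imwrite("pics/lowc.png",cv2.resize(b[120:340,210:440],None,fx=2.6,fy=2.6))
print(p[0],r.read_ft_force(),r.read_wrist_torque(),r.read_clock())
```

```text
[ 0.54543151 -0.12666373  0.14849279] [ 0.3095724  -0.73769248 -2.31047848] [0.01151623 0.00414616 0.04074255] 11.925
```

View pics/lowc.png

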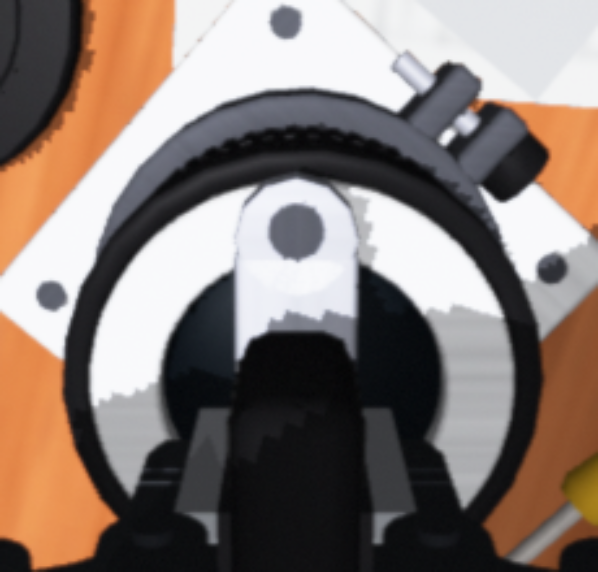

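The low view shows the bar's mark at crop (297,231), the bar's edges at x 237 and 358, and the ring's outer edge at x 90 and 515. The bar is therefore about 1 mm left of the ring's centre line. Next I'll fit circles on the plane at the ring's height.

Run:
```python
from h import *
from scipy.optimize import least_squares
d=np.load("low.npz");t=d["t"];Q=R.from_rotvec(d["q"]);g=cv2.GaussianBlur(cv2.imread("pics/low.png",0),(3,3),0).astype(np.float32)
c=np.array([326.2,265.4]);
def edge(r0,r1,sgn,angs,z):
    pts=[]
    for a in np.radians(angs):
        rr=np.arange(r0,r1,.5);xy=c+np.c_[np.cos(a)*rr,-np.sin(a)*rr]
        v=cv2.remap(g,xy[:,0].astype(np.float32)[None],xy[:,1].astype(np.float32)[None],1)[0]
        k=np.argmax(sgn*(v[4:]-v[:-4]))+2
        pts.append(xy[k])
    P=plane("wrist",pts,z,(t,Q));return Q.inv().apply(P-t)[:,:2]*1e3
def fit(P,nm,f=1):
    s=least_squares(lambda v:np.hypot(*(P-v[:2]).T)-v[2],[0,0,35],loss="soft_l1");print(nm,s.x,np.abs(s.fun).mean());return s.x
an=np.r_[-15:62:4,118:196:4]
fit(edge(68,96,-1,an,.099),"outer")
an=np.r_[0:55:5,125:181:5]
fit(edge(40,64,1,np.r_[10:50:4,130:172:4],.099),"inner")
b=g[190:225,305:345];
x0,y0=210+297/2.6,120+231/2.6;x,y,w=int(x0),int(y0),13
s=g[y-w:y+w+1,x-w:x+w+1];m=(s<(np.percentile(s,97)+s.min())/2).astype(np.uint8)
n,l,st,ce=cv2.connectedComponentsWithStats(m);k=l[w,w];D=ce[k]+[x-w,y-w]
P=plane("wrist",[D],t[2]-.027,(t,Q));print(st[k],D,"dot",Q.inv().apply(P-t)*1e3)
for yy in (210,225,232):
  row=g[yy];print(yy,Q.inv().apply(plane("wrist",[(210+237/2.6,yy),(210+358/2.6,yy)],t[2]-.027,(t,Q))-t)*1e3)
```

```text
outer [ 0.98032724 -0.2576953  39.66323746] 0.060664517724875466
inner [ 0.97434359 -0.20242759 26.60497908] 0.07876004720728771
[  2   3  22  22 363] [323.58677686 208.71900826] dot [[35.74648829 -1.30925289 26.96902073]]
210 [[ 35.22402982 -10.44072874  26.97274436]
 [ 35.20725803   8.50137491  26.96598871]]
225 [[ 28.93867142 -10.54175266  26.97831203]
 [ 28.92230717   8.60052399  26.97148447]]
232 [[ 25.95981752 -10.58966253  26.98095075]
 [ 25.94365064   8.64754893  26.97408909]]
```

Run:
```python
from h import *
o=rot(.2854+np.pi);c=np.array([.5458,-.1255])
ex=np.array([-.9596,-.282]);ey=np.array([-.282,.9596])
r.move_linear([*c,.143],o,feed=.08);r.sleep(.3);f0=np.array(r.read_ft_force())
for dx,dy in [(0,0),(.0007,0),(-.0007,0),(0,.0007),(0,-.0007),(.0012,0),(-.0012,0),(0,.0012),(0,-.0012)]:
    k=c+dx*ex+dy*ey
    r.move_linear([*k,.1425],o,feed=.05)
    hit=r.move_linear([*k,.1338],o,feed=.012,until_force=4)
    z=r.read_tool_pos()
    print(dx,dy,hit,np.round(z,5),np.round(np.array(r.read_ft_force())-f0,2),np.round(r.read_wrist_torque(),2),r.read_clock())
    if z[2]<.1362:break
```

```text
0 0 True [ 0.5457  -0.12547  0.13434] [-1.17  0.15  8.48] [0.04 0.11 0.04] 13.3833
```

Both pins dropped in at the first try: TCP z is 0.1343, so the bar is on the ring. Now I'll turn clockwise in small steps while watching moment and force.

```bash
cat > turn.py <<'E'
from h import *
ax=np.array([.54493,-.1257]);sx=.0008;o0=.2854+np.pi;Z=.1340
def go(a):
    y=o0-a
    r.move_linear([*(ax-sx*np.array([np.cos(y),np.sin(y)])),Z],rot(y),feed=.05)
E
python3 - <<'E'
from turn import *
go(0);r.sleep(.4)
F0=np.array(r.read_ft_force());T0=np.array(r.read_wrist_torque());print(F0,T0,r.read_tool_pos(),r.read_clock())
a=0
while a<1.12:
    a+=.03 if a<.6 else .012
    go(a);r.sleep(.05)
    F=np.array(r.read_ft_force());T=np.array(r.read_wrist_torque())-T0
    print(round(a,3),round(o0-2*np.pi-yaw(),3),np.round(F-F0,1),np.round(T,2),round(r.read_tool_pos()[2],4),round(r.read_clock(),2))
    if abs(T[2])>.3 or np.linalg.norm((F-F0)[:2])>10 or abs((F-F0)[2])>12:break
E
```

```text
[-0.80900882  0.09199489  5.10211475] [ 0.06662543  0.13582351 -0.01122463] [ 0.54604684 -0.1255888   0.13433433] 14.0333
0.03 0.03 [-0.6 -0.4  0.8] [ 0.01  0.   -0.04] 0.1343 14.33
0.06 0.06 [-0.4  0.4  0.1] [0.02 0.08 0.02] 0.1343 14.63
0.09 0.09 [-0.1  0.1 -0.3] [ 0.06  0.09 -0.01] 0.1343 14.93
0.12 0.12 [-0.1  1.4  1.3] [0.06 0.02 0.02] 0.1343 15.23
0.15 0.15 [-0.6  0.5  2. ] [ 0.06  0.05 -0.  ] 0.1343 15.53
0.18 0.18 [0.4 1.7 0.8] [0.15 0.1  0.02] 0.1343 15.83
0.21 0.21 [-0.4  0.3  1.2] [0.06 0.08 0.04] 0.1343 16.13
0.24 0.24 [-0.2  0.5  1.6] [0.17 0.07 0.04] 0.1343 16.43
0.27 0.27 [-0.1  0.8  0.6] [0.1  0.05 0.02] 0.1343 16.73
0.3 -5.983 [-0.3 -0.2  0.3] [ 0.09  0.06 -0.03] 0.1343 17.03
0.33 -5.953 [0.5 0.5 0.5] [ 0.14  0.06 -0.03] 0.1343 17.33
0.36 -5.923 [-0.3  0.6  1. ] [0.12 0.12 0.02] 0.1343 17.63
0.39 -5.893 [0.3 1.1 0. ] [0.16 0.11 0.05] 0.1343 17.93
0.42 -5.863 [-1.2  0.8  2. ] [0.09 0.12 0.04] 0.1343 18.23
0.45 -5.833 [-0.1  0.7  2.8] [0.17 0.1  0.04] 0.1343 18.53
0.48 -5.803 [ 0.7 -0.1  0.9] [0.16 0.16 0.04] 0.1343 18.83
0.51 -5.773 [0.3 1.9 1.9] [0.18 0.11 0.05] 0.13
[... 1199 characters left out ...]
 -5.468 [-0.8  0.9  1.6] [0.21 0.15 0.13] 0.1343 25.43
0.828 -5.456 [0.1 1.4 1.3] [0.19 0.18 0.1 ] 0.1343 25.73
0.84 -5.444 [-0.5  1.1  2.1] [0.19 0.09 0.12] 0.1343 26.03
0.852 -5.432 [-0.1  1.2  1.5] [0.22 0.09 0.13] 0.1343 26.33
0.864 -5.42 [-0.7  1.   0.7] [0.16 0.11 0.1 ] 0.1343 26.63
0.876 -5.408 [-0.1  0.9  0.9] [0.19 0.15 0.1 ] 0.1343 26.93
0.888 -5.396 [-1.3  1.5  1.3] [0.19 0.14 0.13] 0.1344 27.23
0.9 -5.384 [0.5 1.3 1.1] [0.22 0.13 0.1 ] 0.1343 27.53
0.912 -5.372 [-0.7  0.9  1.3] [0.2  0.18 0.17] 0.1343 27.83
0.924 -5.36 [-1.2  0.6  0.7] [0.18 0.15 0.15] 0.1343 28.13
0.936 -5.348 [-1.1  1.3  1.8] [0.25 0.11 0.13] 0.1343 28.43
0.948 -5.336 [0.3 1.  1.2] [0.25 0.16 0.36] 0.1343 28.73
```

Stop contact at about 0.948 rad turned (moment rising). Nipping up in fine steps to about 0.8 N m.

Run:
```python
from turn import *
a=.948
def tz(): return np.mean([r.read_wrist_torque()[2] for _ in range(3)])+.011
while a<1.06:
    a+=.004;go(a);r.sleep(.05);t=tz();print(round(a,3),round(t,3),np.round(r.read_ft_force(),1),round(r.read_clock(),2))
    if t>.72:break
r.sleep(.3);print(tz(),r.read_tool_pos(),(o0-yaw())%(2*np.pi),r.read_width())
```

```text
0.952 0.518 [-1.5  0.9  7.2] 29.03
0.956 0.601 [-1.4  2.2  6.8] 29.33
0.96 0.682 [-1.4  0.8  6. ] 29.63
0.964 0.797 [-1.5  1.5  7.3] 29.93
0.8172892716619653 [ 0.54595    -0.12577463  0.13435349] 0.961203528094889 0.015149689247805657
```

Run:
```python
from turn import *
go(.94);print("T",r.read_wrist_torque(),r.read_ft_force())
p=r.read_tool_pos();y=o0-.94
r.move_linear([p[0],p[1],.2],rot(y),feed=.06)
r.movep([.5099,.3254,.12],rot(1.665));r.sleep(.2)
r.move_linear([.5099,.3254,.08],feed=.1);r.sleep(.2)
h=r.move_linear([.5099,.3254,.0648],feed=.02,until_force=4)
print("place",h,r.read_tool_pos(),r.read_ft_force(),r.read_clock())
```

```text
T [0.35629835 0.24901478 0.19071379] [-0.84128846  2.71907887  6.67359515]
place True [0.50969131 0.3252767  0.06544413] [-0.74543682  0.67924073  4.93604995] 35.0583
```

The seated height matches the original. Releasing, backing off and checking both ends.

Run:
```python
from h import *
r.gripper_to(.05);r.sleep(.2)
r.move_linear([.5099,.3254,.13],feed=.08)
r.movep([.507,.328,.2],rot(1.665));r.sleep(.2)
a=r.capture("wrist")
r.movep([.542,-.121,.25],rot(1.665));r.sleep(.2);p=pose();b=r.capture("wrist")
cv2.imwrite("pics/end.png",np.hstack([cv2.resize(a[130:300,265:385],None,fx=3,fy=3),cv2.resize(b[130:300,230:410],None,fx=2.4,fy=3*1.0)[:510]]))
print(r.read_clock())
```

```text
39.1917
```

View pics/end.png

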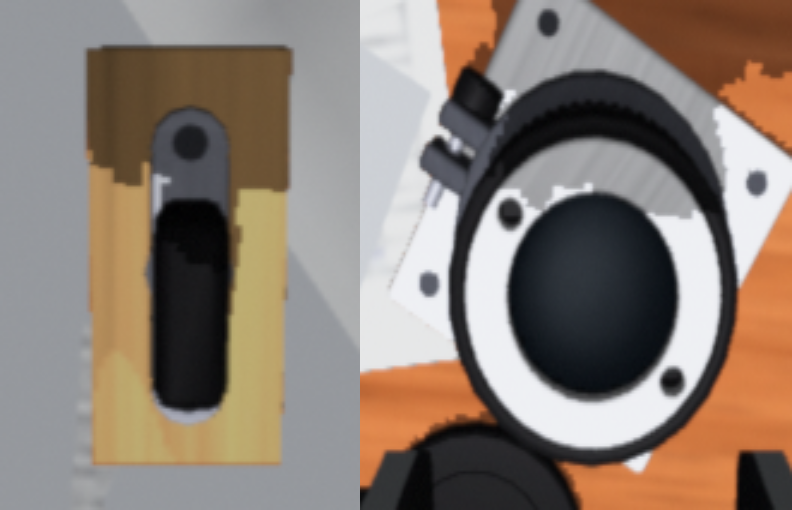

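The left half shows the spanner standing flat in its block as before (mark at (190,142)). The right half shows the ring turned about 0.95 rad clockwise (holes at (510,213) and (672,381)), with nothing disturbed.

```bash
python3 -c "
from bench import r
print(r.job_done())"
```

```text
the job is handed in; nothing more can be done
None
```

The job is handed in: the ring was turned clockwise to its stop and nipped up to about 0.8 N m, and the spanner stands back in its block with both pins in; the verdict was not shown.

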